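# Check the push latch of a charging-port flap

### The job

Test the push latch on the narrower of the two grey housings: with closed fingertips press its black flap in until it stops and back off so that it springs fully open by itself, then press the flap down all the way again so that it latches shut and stays shut when you let go. Only push the flap, never grip or pull it; leave the wider housing's flap shut, and do not lift or shift anything else on the bench.

Things in the scene. Friction and masses are not known exactly. Their poses are not given: they have to be found in the camera images.
- narrow: the narrower grey housing, 170 mm deep (its x from -65 to +105 mm), 100 mm wide (y), walls 100 mm high, bolted to the bench, turned up to 17 degrees either way. Origin on the bench, 65 mm behind the front wall; own +x points from the free front edge of its flap to the hinge, z up
- narrow_flap (a joint): hinge angle of the narrow housing's flap, rad: 0 latched shut (level), about 0.6 open (its stop), -0.063 pressed in to its firm stop. Push-push catch: a press beyond -0.055 (go to the firm stop), then letting go: a shut flap springs open by itself, an open flap stays latched at 0. A shorter press changes nothing: shut stays shut, open springs open again
- narrow_flap_press (a point): point on the flap's upper face, midway across, 85 mm from the hinge, 25 mm from the free front edge: press here; moves with the flap. Shut, it is 112 mm above the bench, and travels about 5 mm down to the firm stop. The spring pushes back with 2 to 3 N here, a little more when pressed fast; beyond 8 N the firm stop is reached. x axis along the flap to the hinge, z out of its upper face
- narrow_hinge (a point): middle of the narrow flap's hinge line, 106 mm above the bench, at x = +55 mm of the housing, parallel to the housing's y. The flap is a plain black plate 76 mm wide, 110 mm long, 6 mm thick, lying 6 mm above the housing's rim; it swings up at its front edge. Axes as the housing's
- wide: the wider grey housing, 140 mm wide, otherwise of the same build and frame as the narrow one, beside it on the bench (left and right may be swapped)
- wide_flap (a joint): hinge angle of the wide housing's flap (116 mm wide); same catch; 0 latched. To be left alone
- caster: black rubber roller disc lying flat, 42 mm across, 22 mm high, between the two housings (bystander, leave where it is); origin at the middle of its underside
- motor: small dark steel motor standing upright, 40 mm across, 79 mm high with its shaft, between the two housings (bystander, leave where it is); origin at the middle of its underside
- bearing: steel ring bearing, 34 mm across, 12 mm high, lying on the rear deck of the narrow housing, behind the flap's hinge (bystander, leave where it is); origin at the middle of its underside
- driver: screwdriver with black handle lying on the bench, left side (bystander, leave where it is)
- spanner: steel spanner lying on the bench, right side (bystander, leave where it is)
- oiler: white oil bottle, 48 mm across, 120 mm high, at the back (bystander, leave where it is); origin at the middle of its underside
- screwtray: grey two-compartment tray 100 x 140 x 30 mm, front left (bystander, leave where it is); origin at the middle of its underside
- hub: aluminium wheel hub, 60 mm across, 32 mm high, front right (bystander, leave where it is); origin at the middle of its underside
Mind the look-alikes: they are no part of the job. Leave any green look-alike of the narrow alone.

How it is judged:
By the outcome, as a careful person would: the job done as asked, in the order asked, and still so for the second after the job is handed in, with the robot touching nothing.
It also fails if it takes over 45 s, if anything falls off the work surface, if the arm or the gripper's body presses on something with over 40 N, if the wrist force passes 120 N, or if a joint passes its speed limit or range.

### The arm

A 6-joint arm with a two-finger parallel gripper is mounted at the origin on the work surface. World frame = base frame: x ahead of the robot, y to its left, z up, the work surface at z = 0. Lengths are in m, angles in rad, forces in N, time in s.
With the tool pointing down it reaches from about 0.325 to 0.9 m from the base axis. Payload 6.1 kg.
Tool frame: the origin (TCP) lies midway between the tips of the shut fingers; the grasp point (between the pads) lies 19 mm behind it; z points along the fingers, y is the line along which they close (so a half turn about z gives the same grasp; the last joint's range is limited). The gripper opens to 85 mm and grips with 20 to 120 N. Pads are 22 mm wide; open, the fingers measure 114 mm over their backs; the gripper's body (76 mm by 85 mm) begins 54 mm behind the grasp point. The pads swing forward as they close: fully open they stand 13 mm farther back than shut.
Start: joints at [1.198, 0.22, 1.526, -0, 1.395, -0.126], TCP at [0.153, 0.606, 0.231] pointing down, gripper open.
Joint ranges: [-2.98, 2.98], [-0.91, 2.08], [0.09, 2.57], [-1.24, 4.39], [0.2, 2.65], [-2.68, 2.68]. Speed limits (rad/s): [2.57, 2.57, 3.01, 3.14, 3.14, 3.14].

### API

Orientations are given as a rotation vector (axis times angle).
In Python, from plant import arm, eoat, monitor, eyes gives the robot as it stands. The module is installed in compiled form; this text tells all that it offers. Calls block until the motion is done:
- arm.goto(position, orientation): joint-space move of the TCP to a pose.
- arm.servo_line(position, v=0.15, attitude=None): straight line of the TCP; attitude=None keeps the orientation; v is the mean speed in m/s.
- arm.set_joints(angles): joint-space move.
- eoat.move_gripper(opening, grasp_force=None): opening from 0.0 (shut) to 1.0 (fully open); grasp_force is the grip in N (None keeps the last); returns when the fingers have stopped.
- arm.pause(seconds).
- arm.ik(position, orientation): joint angles nearest the present ones, or None.
- monitor.read_state(): the state.
- eyes.capture(name): name is "side" or "top"; returns a dict with "color" (420x560x3 uint8, red, green, blue), "fx", "fy", "cx", "cy" (pixels), "R" (3x3) and "t" (3): a world point X has camera coordinates R X + t. Camera axes: x right, y down, z forward; pixel columns grow to the right and rows downward; lengths in m; the calibration is good to about 2 mm. A picture is of the moment at which its call begins. There is no depth.
A pose or a line that the arm cannot do raises arm.Unreachable and nothing moves.
- arm.sign_off(): hands the job in; it is judged then, once.
The state is a dict: "time_s": time; "qpos": joint angles; "dq": joint speeds; "effort": joint torques, N m; "position": TCP position; "ee_rot": TCP orientation; "ft_force": force on the tool from outside, world axes, zero at the start; "ft_torque": the same for the moment, N m; "gripper_width": opening from 0.0 (shut) to 1.0 (fully open); "grasp_force": force on a finger pad.
Only numpy, scipy, OpenCV 4.12 (cv2) and the standard library are available. Lean on these libraries where they do the work, as an engineer would, in place of code of your own. Each camera call takes 0.05 s, during which the arm holds its last target. There are 200 camera calls.

## Working session

There is one attempt and no reset: what is moved stays moved. The work goes in short steps, each a Python script; the robot and the scene stay as the last script left them, time stands still between calls to the robot, and variables do not carry over. Pictures are saved under pics/ and viewed, at most 10 in all, crops included, and the job is handed in when it is done.

```bash
mkdir -p pics; python3 - <<'E'
from plant import arm,eoat,monitor,eyes
import cv2,pickle
for n in("top","side"):
    c=eyes.capture(n); pickle.dump(c,open(n+".pkl","wb"))
    cv2.imwrite(f"pics/{n}0.png",c["color"][:,:,::-1]); print(n,c["fx"],c["cx"],c["cy"],c["R"],c["t"])
s=monitor.read_state();print(s["time_s"],s["ee_rot"],s["ft_force"])
E
```

```text
top 443.4659750035269 275.12351787085794 205.5354314325096 [[ 1.50893273e-03 -9.99946386e-01 -1.02444604e-02]
 [-9.90363790e-01 -7.56382369e-05 -1.38490277e-01]
 [ 1.38482077e-01  1.03547151e-02 -9.90310807e-01]] [0.00482121 0.54690504 1.10379642]
side 502.8228975950709 274.36459751475905 207.40502375080084 [[ 0.76542998 -0.64351476  0.00238978]
 [-0.35637534 -0.4269777  -0.8310756 ]
 [ 0.5358298   0.63527852 -0.55615432]] [-0.39006154  0.29177226  1.05970918]
0.1 [-3.86652140e-01 -3.11725433e+00  2.63961704e-03] [-0.99490832  0.51111612  0.71832066]
```

View pics/top0.png

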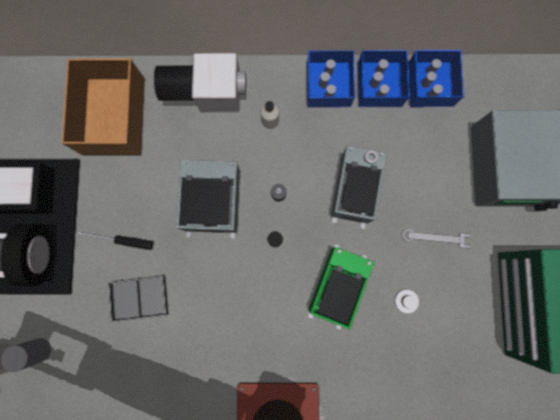

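View pics/side0.png

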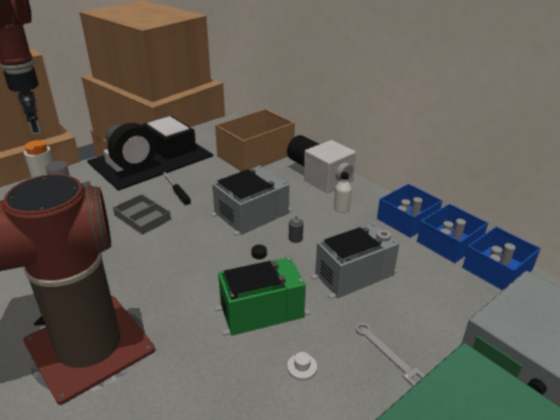

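The top view shows the narrow grey housing at about (360,185), with its bearing at (372,156) and black flap at (360,190). The wide one is at (208,195) and the green look-alike at (342,288). The side view agrees: narrow flap at (352,244), both grey flaps shut. Next I'll measure the flap.

```bash
cat >h.py <<'E'
import numpy as np,cv2,pickle
def ray(c,uv,z):
    uv=np.atleast_2d(uv).astype(float)
    d=np.c_[(uv[:,0]-c["cx"])/c["fx"],(uv[:,1]-c["cy"])/c["fy"],np.ones(len(uv))]@c["R"]
    o=-c["R"].T@c["t"]
    return o+d*((z-o[2])/d[:,2])[:,None]
def proj(c,X):
    p=np.atleast_2d(X)@c["R"].T+c["t"]; return np.c_[p[:,0]/p[:,2]*c["fx"]+c["cx"],p[:,1]/p[:,2]*c["fy"]+c["cy"]]
E
python3 - <<'E'
from h import *
for n,seed in(("top",(360,190)),("side",(352,244))):
    c=pickle.load(open(n+".pkl","rb")); g=c["color"].max(2)
    x,y=seed; w=45
    m=np.zeros_like(g); m[y-w:y+w,x-w:x+w]=(g[y-w:y+w,x-w:x+w]<50)
    k,l,st,ce=cv2.connectedComponentsWithStats(m,connectivity=4)
    mm=(l==l[y,x]).astype(np.uint8)
    mm=cv2.morphologyEx(mm,cv2.MORPH_OPEN,np.ones((5,5)))
    ct=max(cv2.findContours(mm,0,1)[0],key=cv2.contourArea)[:,0]
    P=ray(c,ct,.112)[:,:2]
    r=cv2.minAreaRect((P*1000).astype(np.float32)); print(n,g[y,x],st[l[y,x]],r,cv2.boxPoints(r).round())
    im=c["color"][:,:,::-1].copy(); cv2.polylines(im,[ct.reshape(-1,1,2)],True,(0,0,255),1)
    b=proj(c,np.c_[cv2.boxPoints(r)/1000,[.112]*4]); print(b.round(1))
    cv2.imwrite(f"pics/{n}1.png",cv2.resize(im[y-60:y+60,x-60:x+60],(400,400),interpolation=0) )
a,b=cv2.imread("pics/top1.png"),cv2.imread("pics/side1.png"); cv2.imwrite("pics/both1.png",np.hstack([a,b]))
E
```

```text
Traceback (most recent call last):
ValueError: max() iterable argument is empty
```

```bash
cat >m.py <<'E'
from h import *
def flap(n,c,seed,tag,w=45):
    g=c["color"].max(2); x,y=seed
    m=np.zeros_like(g); t=60
    m[y-w:y+w,x-w:x+w]=(g[y-w:y+w,x-w:x+w]<t)
    m=cv2.morphologyEx(m,cv2.MORPH_OPEN,np.ones((5,5),np.uint8))
    k,l,st,ce=cv2.connectedComponentsWithStats(m,connectivity=4)
    print(n,"seed val",g[y-4:y+5:4,x-4:x+5:4].ravel(),"label",l[y,x],"areas",st[:,4])
    im=c["color"][:,:,::-1].copy(); ct=None
    i=l[y,x] or 1+st[1:,4].argmax()
    ct=max(cv2.findContours((l==i).astype(np.uint8),0,1)[0],key=cv2.contourArea)[:,0]
    cv2.polylines(im,[ct.reshape(-1,1,2)],True,(0,0,255),1)
    cv2.imwrite(f"pics/{n}{tag}.png",cv2.resize(im[y-50:y+50,x-50:x+50],(400,400),interpolation=0))
    return ct
E
python3 - <<'E'
from m import *
for n,seed in(("top",(360,190)),("side",(352,244))):
    c=pickle.load(open(n+".pkl","rb")); ct=flap(n,c,seed,"1")
    P=ray(c,ct,.112)[:,:2]
    r=cv2.minAreaRect((P*1000).astype(np.float32)); print(r,cv2.boxPoints(r).round())
a,b=cv2.imread("pics/top1.png"),cv2.imread("pics/side1.png"); cv2.imwrite("pics/both1.png",np.hstack([a,b]))
E
```

```text
top seed val [56 52 52 45 49 51 50 48 51] label 1 areas [233768   1432]
((575.7595825195312, -199.45944213867188), (78.99385070800781, 112.92342376708984), 79.3200454711914) [[ 513. -228.]
 [ 624. -249.]
 [ 639. -171.]
 [ 528. -150.]]
side seed val [25 25 24 25 24 26 24 24 24] label 1 areas [233934   1000    266]
((574.965087890625, -206.6388702392578), (85.40812683105469, 113.08807373046875), 77.74634552001953) [[ 511. -236.]
 [ 621. -260.]
 [ 639. -177.]
 [ 529. -153.]]
```

View pics/both1.png

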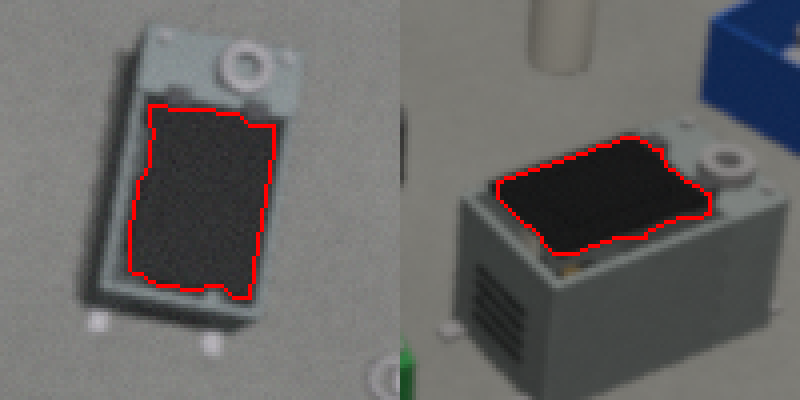

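Both views agree. The flap rectangle is 79 x 113 mm against a nominal 76 x 110, centred near (0.575,-0.202) with yaw about -11°. That puts the press point near (0.546,-0.196). Now I'll go to hover.

```bash
cat >r.py <<'E'
from plant import arm,eoat,monitor,eyes
from scipy.spatial.transform import Rotation as Ro
import numpy as np
yaw=np.radians(-11.0); ux=np.array([np.cos(yaw),np.sin(yaw),0])
P=np.array([.546,-.196,.112]); H=P+85e-3*ux; H[2]=.106
def att(th=0,k=0):  # tool z into the flap face at flap angle th
    B=Ro.from_euler("z",yaw)*Ro.from_euler("y",th)*Ro.from_matrix(np.diag([-1,1,-1]) if k==0 else np.diag([1,-1,-1]))
    return B.as_rotvec()
def pt(th,gap=0,s=.085): # point on upper face + gap along normal
    n=np.sin(th)*ux+np.array([0,0,np.cos(th)])
    return H+s*(-np.cos(th)*ux+np.array([0,0,np.sin(th)]))+(.006+gap)*n
def f(): return np.array(monitor.read_state()["ft_force"])
E
python3 - <<'E'
from r import *
eoat.move_gripper(0.0)
hov=P+[0,0,.13]
q=[arm.ik(hov,att(0,k)) for k in(0,1)]; print([None if a is None else np.round(a,2) for a in q])
arm.goto(hov,att(0,0)); s=monitor.read_state()
print(s["time_s"],s["position"],s["gripper_width"],f(),hov)
E
```

```text
[array([-0.48,  0.11,  1.63,  0.  ,  1.4 , -1.86]), array([-0.48,  0.11,  1.63, -0.  ,  1.4 ,  1.28])]
3.9917 [ 0.54626203 -0.19528285  0.24200786] 0.0014525484576550698 [0.34112546 0.01903004 0.77333549] [ 0.546 -0.196  0.242]
```

```bash
cat >>r.py <<'E'
def press(start_z,floor=.101,lim=14):
    b=f0=np.mean([f() for _ in range(3)],0); log=[]
    z=start_z
    while z>floor:
        z-=.001; arm.servo_line([P[0],P[1],z],v=.03)
        s=monitor.read_state(); F=s["ft_force"][2]-b[2]; log.append((round(s["position"][2]*1e3,1),round(F,1)))
        if F>lim: break
    arm.pause(.2); s=monitor.read_state(); print(log, "end",s["position"],s["ft_force"]-b,s["time_s"])
E
python3 - <<'E'
from r import *
import cv2
arm.servo_line(P+[0,0,.006],v=.1)
press(.118)
arm.servo_line(P+[0,0,.14],v=.25)
arm.pause(.8)
for n in("side",):
    c=eyes.capture(n); im=c["color"][100:340,200:480,::-1]; cv2.imwrite("pics/s2.png",cv2.resize(im,None,fx=2,fy=2))
print(monitor.read_state()["time_s"],f())
E
```

```text
[(np.float64(117.3), np.float64(0.6)), (np.float64(115.9), np.float64(-0.8)), (np.float64(114.9), np.float64(-0.6)), (np.float64(113.9), np.float64(0.1)), (np.float64(112.9), np.float64(-0.8)), (np.float64(112.2), np.float64(1.7)), (np.float64(111.2), np.float64(2.6)), (np.float64(110.0), np.float64(2.7)), (np.float64(109.0), np.float64(3.1)), (np.float64(108.0), np.float64(3.0)), (np.float64(107.0), np.float64(3.4)), (np.float64(106.7), np.float64(9.2)), (np.float64(106.5), np.float64(11.9)), (np.float64(106.2), np.float64(17.1))] end [ 0.5461858  -0.1960825   0.10633068] [-7.42518399  2.13926951 18.28955603] 9.0833
10.675 [ 0.13080116 -0.44724061  0.02600483]
```

View pics/s2.png

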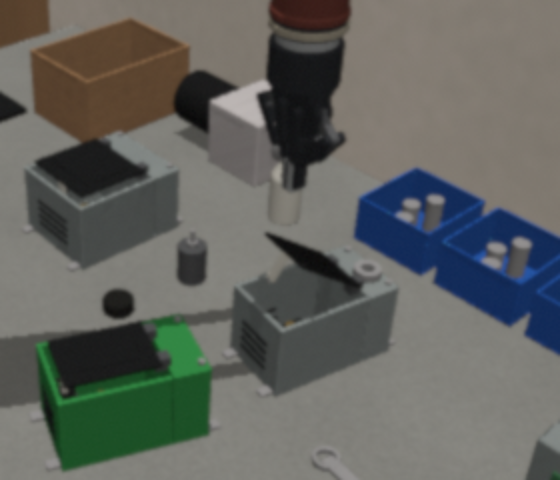

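The first press stopped firmly at 106.3 mm with 17 N or more. The side view shows the narrow flap (crop 315,260) sprung open by itself, the wide flap (90,165) shut, and the bearing in place. Next I'll press the flap down along its arc and latch it.

```bash
python3 - <<'E'
from r import *
import cv2
print(monitor.read_state()["time_s"])
ths=[.6,.5,.4,.3,.2,.1,.03]
assert all(arm.ik(pt(t),att(t)) is not None for t in ths)
arm.servo_line(pt(.6,.04),v=.12,attitude=att(.6))
for t in ths:
    arm.servo_line(pt(t),v=.04,attitude=att(t)); print(t,f().round(1))
arm.servo_line(pt(0,.001),v=.04,attitude=att(0))
press(.113)
arm.servo_line(P+[0,0,.14],v=.2)
arm.pause(.8)
c=eyes.capture("side"); im=c["color"][100:340,200:480,::-1]; cv2.imwrite("pics/s3.png",cv2.resize(im,None,fx=2,fy=2))
print(monitor.read_state()["time_s"],f())
E
```

```text
10.675
0.6 [ 0.2 -0.5  1.4]
0.5 [-0.4  0.1  1.6]
0.4 [ 0.4 -0.3  1.3]
0.3 [-0.4  0.7  2.6]
0.2 [0.4 0.9 2.9]
0.1 [-0.8  0.7  2.8]
0.03 [-1.7  0.7  1.5]
[(np.float64(112.0), np.float64(0.7)), (np.float64(111.0), np.float64(0.4)), (np.float64(110.0), np.float64(1.4)), (np.float64(108.9), np.float64(1.6)), (np.float64(107.9), np.float64(0.6)), (np.float64(107.0), np.float64(1.8)), (np.float64(106.7), np.float64(5.4)), (np.float64(106.4), np.float64(11.2)), (np.float64(106.3), np.float64(16.1))] end [ 0.54605509 -0.19609095  0.10624953] [-9.12138147  3.49518393 16.88381843] 17.45
19.1917 [ 0.73988681 -0.49161934 -0.17332839]
```

View pics/s3.png

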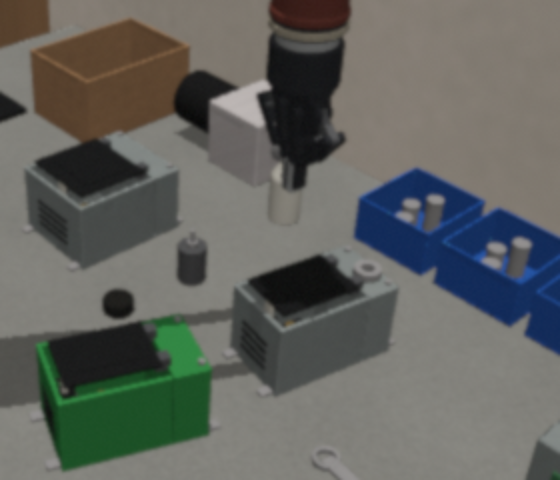

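The side view shows the narrow flap (305,285) shut and staying shut with the arm clear. The wide flap, bearing and other items are unchanged.

```bash
python3 -c "
from plant import arm
print(arm.sign_off())"
```

```text
the job is handed in; nothing more can be done
None
```

The narrow housing's flap was pressed to its stop and sprang fully open by itself, then was pressed down again and stayed latched shut; the wide flap and the items in view around it are unmoved, and I handed the job in at about 19 s.

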